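# Drop used cells into the bottom of the stationery box

## Robot

A 6-joint arm with a two-finger parallel gripper is mounted at the origin on a cart in front of the work surface, level with it; the furniture and walls round the work are solid. World frame = base frame: x ahead of the robot, y to its left, z up, the work surface at z = 0. Lengths are in mm, angles in rad, forces in N, time in s.
With the tool pointing down it reaches from about 275 to 750 mm from the base axis. Payload 10.2 kg.
Tool frame: the origin (TCP) lies midway between the tips of the shut fingers; the grasp point (between the pads) lies grip_depth behind it (grip_depth is the distance from the TCP to the grasp point, in mm); z points along the fingers, y is the line along which they close (so a half turn about z gives the same grasp; the last joint's range is limited). The gripper opens to 85 mm and grips with 20 to 120 N. Pads are 22 mm wide; open, the fingers measure 114 mm over their backs; the gripper's body (76 mm by 85 mm) begins 54 mm behind the grasp point. The pads swing forward as they close: fully open they stand 13 mm farther back than shut.
Start: joints at [-1.336, 0.313, 1.498, -0, 1.331, -0.223], TCP at [232.026, -470.951, 231.294] pointing down, gripper open.
Joint ranges: [-2.94, 2.94], [-0.97, 2.17], [0.19, 2.56], [-1.23, 4.37], [0.02, 3.11], [-2.88, 2.88]. Speed limits (rad/s): [2.39, 2.39, 3.01, 3.14, 3.14, 3.14].

## Interface

Orientations are given as a unit quaternion [w, x, y, z].
In Python, from rig import * gives the robot as it stands.
- The arm moves only by the tool servo_tool, never from a script. Its argument "commands" is a list of rows, each a list of 3 entries, a list of its own where there are three numbers: the gripper command: -1 is fully open, 1 is shut, values between are in proportion, then the shift along the tool's x, y, z in m, then the turn, a rotation vector about the tool's x, y, z in units of 6 degrees (1.0 is 6 degrees). In form: [[grip, [dx, dy, dz], [ax, ay, az]], ...]. A call has 1 to 10 rows; each row shifts and turns the commanded pose from where the row before left it, along the tool's axes as they then stand; what a row does not reach is not made up. A row lasts 1/12 s, in which the tool goes at most 41.7 mm and 7.16 degrees, less where a joint would pass 70% of its speed; a pose out of reach is approached as far as the arm can. A call is refused whole if a number of a shift passes 0.0417 or a number of a turn 1, either way. A call with a gripper value outside its range is refused whole. The fingers move at their own pace and stop on an object; "squeeze" is the grip in N (left out, the last holds). Time passes only in rows, so rows that do not move let the fingers close. It gives the time, the measured TCP pose, the force, the opening and the grip force at its end, in the units of the state.
- sense(): the state, without advancing time (a new reading comes with each control period).
- capture(name): name is "scene" or "top" or "wrist"; returns a dict with "pixels" (384x512x3 uint8, red, green, blue), "z_map" (384x512 float32, mm along the optical axis (not along the pixel's ray), 0 where there is no reading), "fx", "fy", "cx", "cy" (pixels), "distortion" ([k1, k2, p1, p2, k3] as OpenCV has them; the pictures are not rectified), "rvec" (rotation vector, rad) and "tvec" (3), from world to camera coordinates, as OpenCV has them; the wrist camera has in their place "T_tool_cam" (4x4, takes a point from camera to tool coordinates, whose origin is the TCP and whose axes are the flange's). Camera axes: x right, y down, z forward; pixel columns grow to the right and rows downward; lengths in mm; the calibration is good to about 2 mm. A picture is of the moment at which its call begins: read the wrist's pose just before it.
- finish_job(): hands the job in; it is judged then, once.
The state is a dict: "time_s": time; "joints": joint angles; "dq": joint speeds; "tau": joint torques, N m; "eef_pos": TCP position; "ee_rot": TCP orientation; "force": force on the tool from outside, world axes, zero at the start; "wrist_torque": the same for the moment, N m; "grip_width": opening from 0.0 (shut) to 1.0 (fully open); "grip_force": force on a finger pad.
Only numpy, scipy, OpenCV 4.12 (cv2) and the standard library are available. Lean on these libraries where they do the work, as an engineer would, in place of code of your own. Each camera call takes 0.05 s, during which the arm holds its last target. There are 200 camera calls.

## Task

Put the two used AA cells away in the bottom compartment of the stationery box without touching them: swing the box's blue cantilever tray fully up and back, hold the yellow drop cup upright over the open compartment and press its red release tab down on the edge of the box, best the front one, so that its bottom swings open and the cells fall in. Then stand the cup upright on the desk again and bring the tray fully back down onto the box, leaving the other things on the desk where they are.

Things in the scene. Friction and masses are not known exactly. Their poses are not given: they have to be found in the camera images.
- box_rim (a point): Middle of the top of the stationery box's FRONT wall (robot side, small white label), 70 above the desk. Grey open box fixed to the desk, outside 108 (its x) x 118 (its y) x 70 high, walls 4. Axes are the box's: x to its back, y left, z up; turned by up to 0.3 rad.
- box_in (a point): Centre of the inner floor of the box's bottom compartment, 4 above the desk, 52 behind box_rim along the box's x; inside 100 (x) x 110 (y) x 66 deep. Axes as box_rim. It is empty and, at the start, covered by the tray.
- tray_handle (a point): Centre of the black bar handle of the blue tray (108 x 118 x 26, a sharpener and an eraser fixed in it) over the box. Bar 10 thick (box x), 74 long (box y) on end posts 62 apart inside, 12 high, its underside 22 above the tray's rim; shut or fully open, this point is 126 above the desk. The tray always stays level.
- tray_arm (a joint): Tray's cantilever arms, rad: 0 = shut on the box, 2.269 = fully open (stop). The handle follows an 80 mm arc in the box's x-z plane without turning: with a = angle - 1.1345 it lies 72.5 + 80 sin(a) along the box's x from box_in and 92.0 + 80 cos(a) above the desk (46 up, 145 back, then down again). Stiff: stays where left; about 2 to 4 N at the handle.
- cup_mid (a point): Centre of the yellow drop cup, 50 above its feet: upright, open top, 28 (its x) x 40 (its y) x 100 high, about 0.2 kg loaded, on two black foot bars (48 along x, 50 apart outside). z up; red tab towards its -x. Grip it higher than 50 above the feet, across x or y. Two AA cells stand in it on a flap 30 above the feet, hinged on the +x side; open, it hangs to 2 above foot level.
- tab_under (a point): Middle of the underside of the drop cup's red release tab, a plate 36 (cup's x) x 26 x 4 reaching from 14 to 50 off the cup's axis on its -x side. This point is 38 from the axis and, unpressed, 30 above the feet. Pressed by pushing it UP relative to the cup: lower the held cup with the tab on an edge. The feet reach 24 to the front: keep the edge 28 to 48 from the axis.
- cup_tab (a joint): Travel of the release tab in m: 0 = free, 0.010 = fully pressed. Sprung: 2 N to start, 3.3 N fully pressed.
- cup_flap (a joint): Angle of the drop cup's bottom flap in rad: 0 = shut, 1.5 = hanging fully open. Linked to the tab, 0.15 rad per mm of travel: press the tab nearly all the way for the cells to fall through. It shuts again when the tab is let go.
- cell_a_mid (a point): Centre of the used AA cell with the black and tan body, 14 diameter x 50 long, z along its length. It starts upright in the drop cup.
- cell_b_mid (a point): Centre of the used AA cell with the green and tan body, 14 diameter x 50 long, z along its length. It starts upright in the drop cup.
- cell_a: The same black and tan AA cell, origin at its flat end.
- cell_b: The same green and tan AA cell, origin at its flat end.
- keyboard: Black desk keyboard, 138 x 442 x 45, at the back of the free desk area; a bystander. Origin at the centre of its underside.
- mouse: Black computer mouse, 120 x 66 x 39; a bystander. Origin at the centre of its underside.
- mug: Green mug, 86 x 116 x 94; a bystander. Origin at the centre of its underside.
- toy_car_a: White toy police car, 34 x 77 x 28; a bystander. Origin at the centre of its underside.
- earbud_case: White earbud case, 47 x 60 x 24; a bystander. Origin at the centre of its underside.
- usb_stick: Black and grey USB stick, 18 x 58 x 8; a bystander. Origin at the centre of its underside.
Not all that is in view belongs to the job. Several things look just like the part that bears cup_mid: the one meant starts farthest to the robot's right.

How it is judged:
By the outcome, as a careful person would: the job done as asked, in the order asked, and still so for the second after the job is handed in, with the robot touching nothing.
It also fails if it takes over 72 s, if anything falls off the work surface, if the arm or the gripper's body presses on something with over 40 N, if the wrist force passes 120 N, or if a joint passes its speed limit or range.

## Working session

There is one attempt and no reset: what is moved stays moved. The work goes in short steps, Python scripts to look and compute and a tool call to move; the robot and the scene stay as the last step left them, time stands still between calls to the robot, and variables do not carry over. Pictures are saved under pics/ and viewed, at most 10 in all, crops included, and the job is handed in when it is done.

Besides the shell and the picture viewer there is one more tool, called after "Call:" by a JSON object that holds its "name" and its "arguments", one argument or row to a line. servo_tool: Moves the arm, as the interface text tells. Its arguments: {"type":"object","properties":{"commands":{"type":"array"},"squeeze":{"type":"number"}},"required":["commands"]}

```bash
mkdir -p pics
cat > h.py <<'E'
from rig import *
import numpy as np, cv2
from scipy.spatial.transform import Rotation as R
def snap(n,f):
    s=sense(); c=capture(n); cv2.imwrite('pics/'+f+'.png',cv2.cvtColor(c['pixels'],cv2.COLOR_RGB2BGR))
    np.savez('pics/'+f+'.npz',s_pos=s['eef_pos'],s_rot=s['ee_rot'],**{k:np.array(v) for k,v in c.items()}); return c
def pts(f):
    """world xyz per pixel"""
    c=np.load('pics/'+f+'.npz'); K=np.array([[c['fx'],0,c['cx']],[0,c['fy'],c['cy']],[0,0,1]],float)
    h,w=c['z_map'].shape; u,v=np.meshgrid(np.arange(w),np.arange(h))
    n=cv2.undistortPoints(np.stack([u,v],-1).reshape(-1,1,2).astype(np.float64),K,c['distortion'].astype(float)).reshape(h,w,2)
    z=c['z_map'][...,None]; P=np.concatenate([n*z,z],-1).reshape(-1,3)
    if 'T_tool_cam' in c:
        T=c['T_tool_cam']; P=P@T[:3,:3].T+T[:3,3]
        q=c['s_rot']; P=R.from_quat([q[1],q[2],q[3],q[0]]).apply(P)+c['s_pos']
    else:
        M=cv2.Rodrigues(c['rvec'].astype(float))[0]; P=(P-c['tvec'].reshape(1,3))@M
    P=P.reshape(h,w,3); P[c['z_map']==0]=np.nan; return P
E
python3 - <<'E'
from h import *
s=sense(); print(s)
a=snap('scene','s1');b=snap('top','t1')
E
```

```text
{'time_s': 0.0, 'joints': array([-1.33637450e+00,  3.13455812e-01,  1.49842450e+00, -2.40127549e-05,
        1.33099459e+00, -2.23363601e-01]), 'dq': array([-0.00054089, -0.00062854, -0.00072226,  0.0001646 ,  0.0010179 ,
        0.00074376]), 'tau': array([-1.56103342e-04, -4.12263894e+01, -2.59740669e+01, -2.16089788e-04,
        4.15988659e-03, -9.89488683e-06]), 'eef_pos': array([ 231.97111017, -470.69082127,  230.73683622]), 'ee_rot': array([-6.41050450e-04,  9.73917385e-01,  2.26901995e-01, -1.52056402e-05]), 'force': array([ 0.04051579, -0.98917106, -0.31550022]), 'wrist_torque': array([-0.04507649,  0.00431386,  0.01535368]), 'grip_force': 0.0, 'grip_width': 1.0011684622517751}
```

View pics/s1.png

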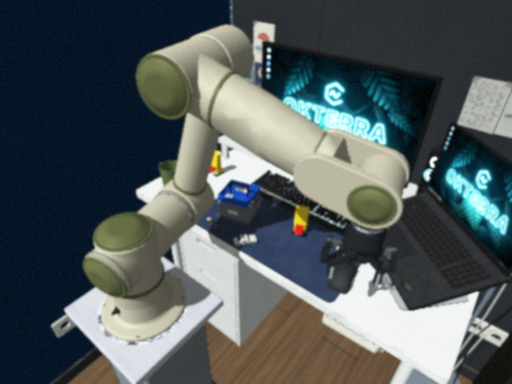

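View pics/t1.png

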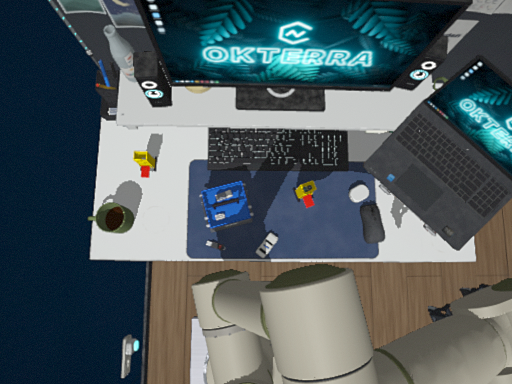

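Candidates for the cup: yellow with a red tab at top (306,190), and yellow with a red tab at top (144,158). The first is farthest to the robot's right. The blue tray is at (227,203). Next: a close crop and measurements.

Run:
```python
from h import *
P=pts('t1'); im=cv2.imread('pics/t1.png')
c=im[155:260,180:390]; c=cv2.resize(c,None,fx=3.8,fy=3.8,interpolation=cv2.INTER_CUBIC); cv2.imwrite('pics/c1.png',c)
hsv=cv2.cvtColor(im,cv2.COLOR_BGR2HSV)
def info(n,m):
    q=P[m]; q=q[~np.isnan(q[:,0])]; print(n,len(q),np.median(q,0).round(1), q.min(0).round(1),q.max(0).round(1))
    zt=np.percentile(q[:,2],95); t=q[q[:,2]>zt-8]; r=cv2.minAreaRect(t[:,:2].astype(np.float32)); print('  top',zt.round(1),r)
box=np.zeros(im.shape[:2],bool);box[170:215,285:325]=1
Y=(hsv[...,0]>18)&(hsv[...,0]<35)&(hsv[...,1]>150)&(hsv[...,2]>60)
Rd=((hsv[...,0]<8)|(hsv[...,0]>172))&(hsv[...,1]>150)&(hsv[...,2]>100)
info('yellow',Y&box);info('red',Rd&box)
b2=np.zeros_like(box);b2[175:240,195:260]=1
B=(hsv[...,0]>105)&(hsv[...,0]<125)&(hsv[...,1]>180)&(hsv[...,2]>100)&(P[...,2]>60)
info('blue',B&b2)
m=b2&(P[...,2]>115);info('handle',m)
for u,v in [(360,192),(372,222),(268,243),(216,244),(112,218)]: print((u,v),P[v,u].round(0))
```

```text
yellow 176 [ 525.8 -165.2   77.6] [ 508.9 -201.    -0.8] [ 546.9 -150.   103.1]
  top 100.8 ((529.732177734375, -172.8286590576172), (27.29397964477539, 39.418556213378906), 20.463308334350586)
red 100 [ 498.4 -185.8   33.3] [ 480.2 -210.9   -4. ] [ 517.9 -170.4   43.3]
  top 37.4 ((499.2417297363281, -185.6626434326172), (33.34465789794922, 25.351652145385742), 21.671506881713867)
blue 1231 [475.5  56.   75.4] [412.6  -6.3  61.3] [544.4 129.6 135.1]
  top 97.7 ((478.910400390625, 60.48438262939453), (108.31108093261719, 116.79292297363281), 15.18288803100586)
handle 105 [478.5  59.9 131.1] [465.3  24.8 124.3] [490.2  95.  135.7]
  top 134.1 ((478.5997314453125, 60.600955963134766), (10.148510932922363, 72.3497314453125), 16.063167572021484)
(360, 192) [ 529. -350.   26.]
(372, 222) [ 436. -380.   34.]
(268, 243) [372. -66.  21.]
(216, 244) [368.  90.   9.]
(112, 218) [440. 401.  27.]
```

View pics/c1.png

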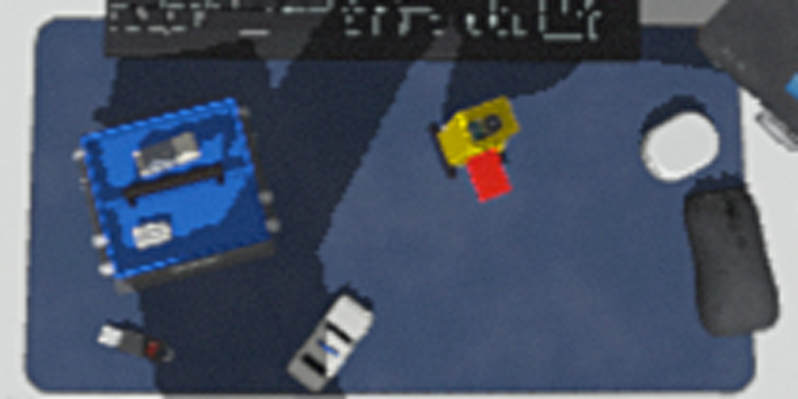

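The crop shows the chosen cup at crop (485,125), with cells visible inside and its red tab at (490,175). The tray handle is at (175,183). Heights and sizes match those given (cup top 101, tab 33 x 25, handle 10 x 72). Box yaw is about 15.5°, cup yaw about 22°. Next I move above the handle.

Call:
{"name": "servo_tool", "arguments": {
  "commands": [
    [-0.2,[0.0228,-0.0184,0],[0,0,0]],
    [-0.2,[0.0228,-0.0184,0],[0,0,0]],
    [-0.2,[0.0228,-0.0184,0],[0,0,0]],
    [-0.2,[0.0228,-0.0184,0],[0,0,0]],
    [-0.2,[0.0228,-0.0184,0],[0,0,0]],
    [-0.2,[0.0228,-0.0184,0],[0,0,0]],
    [-0.2,[0.0228,-0.0184,0],[0,0,0]],
    [-0.2,[0.0228,-0.0184,0],[0,0,0]],
    [-0.2,[0.0228,-0.0184,0],[0,0,0]],
    [-0.2,[0.0228,-0.0184,0],[0,0,0]]
  ],
  "squeeze": 40
}}

```text
time_s: 0.93
eef_pos: [355.4, -203.7, 231.1]
ee_rot: [-0.0, 0.974, 0.227, -0.0]
force: [0.6, -1.4, -0.5]
grip_width: 0.603
grip_force: 0.0
```

Call:
{"name": "servo_tool", "arguments": {
  "commands": [
    [-0.2,[0.0228,-0.0184,0],[0,0,0]],
    [-0.2,[0.0228,-0.0184,0],[0,0,0]],
    [-0.2,[0.0228,-0.0184,0],[0,0,0]],
    [-0.2,[0.0228,-0.0184,0],[0,0,0]],
    [-0.2,[0.0228,-0.0184,0],[0,0,0]],
    [-0.2,[0.0228,-0.0184,0],[0,0,0]],
    [-0.2,[0.0228,-0.0184,0],[0,0,0]],
    [-0.2,[0.0228,-0.0184,0],[0,0,0]],
    [-0.2,[0.0228,-0.0184,0],[0,0,0]],
    [-0.2,[0.0228,-0.0184,0],[0,0,0]]
  ]
}}

```text
time_s: 1.77
eef_pos: [478.6, 62.2, 231.1]
ee_rot: [-0.0, 0.974, 0.227, -0.0]
force: [-0.3, 0.7, -0.4]
grip_width: 0.602
grip_force: 0.0
```

Call:
{"name": "servo_tool", "arguments": {
  "commands": [
    [-0.2,[0,0,0],[0,0,-1]],
    [-0.2,[0,0,0],[0,0,-1]],
    [-0.2,[0,0,0],[0,0,-1]],
    [-0.2,[0,0,0],[0,0,-1]],
    [-0.2,[0,0,0],[0,0,-1]],
    [-0.2,[0,0,0],[0,0,-1]],
    [-0.2,[0,0,0],[0,0,-1]],
    [-0.2,[0,0,0],[0,0,-1]],
    [-0.2,[0,0,0],[0,0,-1]],
    [-0.2,[0,0,0],[0,0,-1]]
  ]
}}

```text
time_s: 2.6
eef_pos: [478.3, 60.7, 231.0]
ee_rot: [-0.0, 0.728, 0.685, -0.0]
force: [0.2, -0.2, -0.2]
grip_width: 0.601
grip_force: 0.0
```

Call:
{"name": "servo_tool", "arguments": {
  "commands": [
    [-0.2,[0,0,0],[0,0,-1]],
    [-0.2,[0,0,0],[0,0,-1]],
    [-0.2,[0,0,0],[0,0,-1]],
    [-0.2,[0,0,0],[0,0,-0.2]],
    [-0.2,[0,0,0],[0,0,0]]
  ]
}}

```text
time_s: 3.02
eef_pos: [478.3, 60.7, 231.1]
ee_rot: [-0.0, 0.606, 0.795, -0.0]
force: [0.1, -0.3, 0.1]
grip_width: 0.601
grip_force: 0.0
```

```bash
cat >> h.py <<'E'
def rel(tx,ty,tz,yaw_y):
    """shift in tool axes (mm) and turn about tool z (units) to bring TCP there, tool y at world yaw_y deg; tilt"""
    s=sense(); q=s['ee_rot']; r=R.from_quat([q[1],q[2],q[3],q[0]]); M=r.as_matrix()
    d=r.inv().apply(np.array([tx,ty,tz])-s['eef_pos']); y=np.degrees(np.arctan2(M[1,1],M[0,1]))
    print('t',round(s['time_s'],2),'pos',s['eef_pos'].round(1),'yaw_y',round(y,2),'tilt',M[:2,2].round(4),'shift',d.round(1),'turn',round(-((yaw_y-y+180)%360-180)/6,2),'F',s['force'].round(1),'gw',round(s['grip_width'],3),'gf',round(s['grip_force'],1))
E
python3 - <<'E'
from h import *
import rig
print('gd',getattr(rig,'grip_depth',None), [n for n in dir(rig) if not n.startswith('_')])
rel(478.6,60.5,114,15.5); print(sense()['joints'].round(2))
c=snap('wrist','w1'); P=pts('w1'); m=(abs(P[...,0]-478)<60)&(abs(P[...,1]-60)<60)
h=m&(P[...,2]>120)&(P[...,2]<140); q=P[h]; print(len(q), cv2.minAreaRect(q[:,:2].astype(np.float32)), np.median(q[:,2]) if len(q) else 0)
E
```

```text
gd 18.700000000000003 ['PlanningError', 'capture', 'finish_job', 'grip_depth', 'sense']
t 3.02 pos [478.3  60.7 231.1] yaw_y 15.34 tilt [-0.0005  0.0001] shift [ -0.3   0.3 117.1] turn -0.03 F [ 0.1 -0.3  0.1] gw 0.601 gf 0.0
[-0.12  0.22  1.62  0.    1.3  -0.39]
950 ((478.611328125, 60.08716583251953), (9.627397537231445, 74.0831069946289), 14.94084644317627) 131.33433168568587
```

View pics/w1.png

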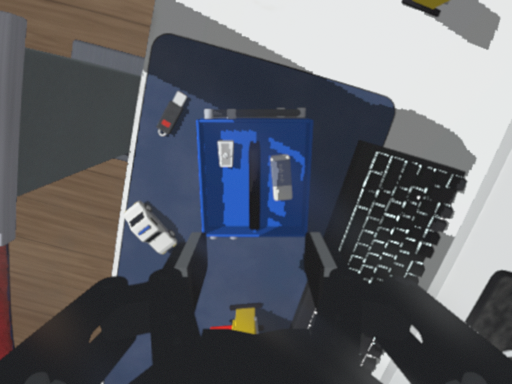

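The wrist view shows the handle (about (255,185)) centred between the fingers, refined to (478.6,60.1), top 131, so I descend and grip.

Call:
{"name": "servo_tool", "arguments": {
  "commands": [
    [-0.2,[0,0,0.025],[0,0,0]],
    [-0.2,[0,0,0.025],[0,0,0]],
    [-0.2,[0,0,0.025],[0,0,0]],
    [-0.2,[0,0,0.02],[0,0,0]],
    [-0.2,[0,0,0.015],[0,0,0]],
    [-0.2,[0,0,0.012],[0,0,0]],
    [-0.2,[0,0,0],[0,0,0]]
  ]
}}

```text
time_s: 3.65
eef_pos: [477.2, 60.8, 107.2]
ee_rot: [-0.002, 0.607, 0.795, -0.001]
force: [-1.1, 0.0, 0.4]
grip_width: 0.597
grip_force: 0.0
```

Call:
{"name": "servo_tool", "arguments": {
  "commands": [
    [0.3,[0,0,0],[0,0,0]],
    [0.8,[0,0,0],[0,0,0]],
    [1,[0,0,0],[0,0,0]],
    [1,[0,0,0],[0,0,0]],
    [1,[0,0,0],[0,0,0]],
    [1,[0,0,0],[0,0,0]]
  ],
  "squeeze": 40
}}

```text
time_s: 4.15
eef_pos: [477.5, 60.3, 110.1]
ee_rot: [-0.001, 0.606, 0.796, -0.001]
force: [-8.4, -4.5, 7.5]
grip_width: 0.104
grip_force: 43.4
```

Call:
{"name": "servo_tool", "arguments": {
  "commands": [
    [1,[0,0.0043,-0.008],[0,0,0]],
    [1,[0,0.0052,-0.0075],[0,0,0]],
    [1,[0,0.006,-0.0068],[0,0,0]],
    [1,[0,0.0067,-0.0061],[0,0,0]],
    [1,[0,0.0074,-0.0053],[0,0,0]],
    [1,[0,0.0079,-0.0044],[0,0,0]],
    [1,[0,0.0084,-0.0035],[0,0,0]],
    [1,[0,0.0087,-0.0025],[0,0,0]],
    [1,[0,0.0089,-0.0015],[0,0,0]],
    [1,[0,0.009,-0.0005],[0,0,0]]
  ]
}}

```text
time_s: 4.98
eef_pos: [548.7, 79.8, 156.5]
ee_rot: [0.001, 0.606, 0.796, -0.0]
force: [-2.5, -1.6, -0.1]
grip_width: 0.106
grip_force: 42.2
```

Run:
```python
from h import *
rel(478.6+72.5*.9646,60.1+72.5*.264,109+46,15.4)
```

```text
t 4.98 pos [548.7  79.8 156.5] yaw_y 15.41 tilt [ 0.0009 -0.0007] shift [-0.5 -0.3  1.5] turn 0.0 F [-2.5 -1.6 -0.1] gw 0.106 gf 42.2
```

Forces are small, so I continue the second half of the arc.

Call:
{"name": "servo_tool", "arguments": {
  "commands": [
    [1,[0,0.009,0.0005],[0,0,0]],
    [1,[0,0.0089,0.0015],[0,0,0]],
    [1,[0,0.0087,0.0025],[0,0,0]],
    [1,[0,0.0084,0.0035],[0,0,0]],
    [1,[0,0.0079,0.0044],[0,0,0]],
    [1,[0,0.0074,0.0053],[0,0,0]],
    [1,[0,0.0067,0.0061],[0,0,0]],
    [1,[0,0.006,0.0068],[0,0,0]],
    [1,[0,0.0052,0.0075],[0,0,0]],
    [1,[0,0.0043,0.008],[0,0,0]]
  ]
}}

```text
time_s: 5.82
eef_pos: [618.2, 98.9, 108.6]
ee_rot: [-0.0, 0.606, 0.796, -0.001]
force: [-23.6, -9.8, 51.4]
grip_width: 0.103
grip_force: 50.0
```

Call:
{"name": "servo_tool", "arguments": {
  "commands": [
    [1,[0,0.001,0.003],[0,0,0]],
    [1,[0,0,0],[0,0,0]],
    [1,[0,0,0],[0,0,0]]
  ]
}}

```text
time_s: 6.07
eef_pos: [618.0, 98.8, 109.3]
ee_rot: [-0.001, 0.606, 0.796, -0.002]
force: [-23.3, -9.1, 28.2]
grip_width: 0.106
grip_force: 46.3
```

Run:
```python
from h import *
rel(478.6+145*.9646,60.1+145*.264,109,15.4)
```

```text
t 6.07 pos [618.   98.8 109.3] yaw_y 15.45 tilt [-0.0032 -0.0021] shift [-0.5  0.4  0.3] turn 0.01 F [-23.3  -9.1  28.2] gw 0.106 gf 46.3
```

At the stop. I release, rise and go to the cup.

Call:
{"name": "servo_tool", "arguments": {
  "commands": [
    [0.4,[0,0,0],[0,0,0]],
    [-0.2,[0,0,0],[0,0,0]],
    [-0.2,[0,0,0],[0,0,0]],
    [-0.2,[0,0,0],[0,0,0]],
    [-0.2,[0,0,-0.015],[0,0,0]],
    [-0.2,[0,0,-0.025],[0,0,0]],
    [-0.2,[0,0,-0.03],[0,0,0]],
    [-0.2,[0,0,-0.03],[0,0,0]],
    [-0.2,[0,0,-0.02],[0,0,0]]
  ]
}}

```text
time_s: 6.82
eef_pos: [619.8, 99.8, 229.1]
ee_rot: [0.001, 0.606, 0.796, 0.001]
force: [0.2, 0.2, 0.4]
grip_width: 0.601
grip_force: 0.0
```

Call:
{"name": "servo_tool", "arguments": {
  "commands": [
    [-0.2,[-0.0238,-0.0157,0],[0,0,0]],
    [-0.2,[-0.0238,-0.0157,0],[0,0,0]],
    [-0.2,[-0.0238,-0.0157,0],[0,0,0]],
    [-0.2,[-0.0238,-0.0157,0],[0,0,0]],
    [-0.2,[-0.0238,-0.0157,0],[0,0,0]],
    [-0.2,[-0.0238,-0.0157,0],[0,0,0]],
    [-0.2,[-0.0238,-0.0157,0],[0,0,0]],
    [-0.2,[-0.0238,-0.0157,0],[0,0,0]],
    [-0.2,[-0.0238,-0.0157,0],[0,0,0]],
    [-0.2,[-0.0238,-0.0157,0],[0,0,0]]
  ]
}}

```text
time_s: 7.65
eef_pos: [530.8, -172.8, 226.1]
ee_rot: [0.0, 0.606, 0.796, 0.0]
force: [0.3, 0.8, 0.1]
grip_width: 0.599
grip_force: 0.0
```

Call:
{"name": "servo_tool", "arguments": {
  "commands": [
    [-0.2,[0,0,0],[0,0,-0.6]],
    [-0.2,[0,0,0],[0,0,-0.5]],
    [-0.2,[0,0,0],[0,0,0]]
  ]
}}

```text
time_s: 7.9
eef_pos: [531.2, -172.0, 226.0]
ee_rot: [-0.0, 0.559, 0.829, 0.0]
force: [-0.9, 0.2, 0.9]
grip_width: 0.602
grip_force: 0.0
```

Run:
```python
from h import *
snap('top','t2')
c=snap('wrist','w2'); P=pts('w2'); im=cv2.imread('pics/w2.png');hsv=cv2.cvtColor(im,cv2.COLOR_BGR2HSV)
near=(np.hypot(P[...,0]-525,P[...,1]+175)<75)
Y=near&(hsv[...,0]>18)&(hsv[...,0]<35)&(hsv[...,1]>120)&(P[...,2]>92)&(P[...,2]<110)
Rd=near&((hsv[...,0]<8)|(hsv[...,0]>172))&(hsv[...,1]>150)&(P[...,2]>25)&(P[...,2]<42)
for n,m in (('Y',Y),('R',Rd)):
    q=P[m]; print(n,len(q),np.median(q[:,2]),cv2.minAreaRect(q[:,:2].astype(np.float32)))
rel(529.7,-172.8,63,22)
T=pts('t2'); m=(T[...,2]>122)&(T[...,2]<140)&(abs(T[...,0]-618)<50)&(abs(T[...,1]-99)<50); q=T[m]; print('handle',len(q),cv2.minAreaRect(q[:,:2].astype(np.float32)))
```

```text
Y 485 99.59007951117384 ((530.1075439453125, -174.005126953125), (27.622142791748047, 40.161075592041016), 21.335023880004883)
R 587 34.052550172639485 ((497.8030700683594, -186.12997436523438), (31.3636531829834, 25.971843719482422), 19.03985023498535)
t 8.0 pos [ 531.3 -171.5  226.1] yaw_y 21.95 tilt [0.     0.0002] shift [ -0.7  -2.  163.1] turn -0.01 F [-0.6  0.2  0.8] gw 0.602 gf 0.0
handle 109 ((618.319580078125, 99.24890899658203), (10.909130096435547, 73.39232635498047), 15.560181617736816)
```

View pics/w2.png

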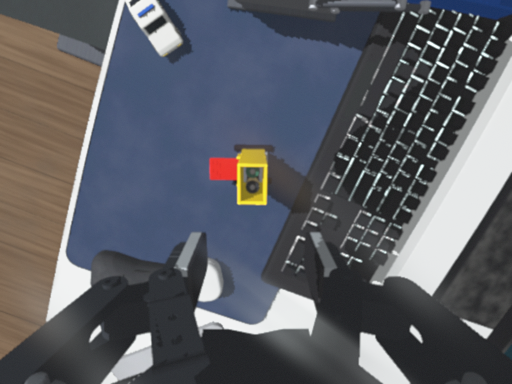

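The wrist view shows the cup at (252,183) with cells inside, tab at (223,168), aligned with the fingers. The tray handle measures (618,99), so it is fully open. Descend and grip.

Call:
{"name": "servo_tool", "arguments": {
  "commands": [
    [-0.2,[-0.001,-0.001,0.03],[0,0,0]],
    [-0.2,[-0.001,-0.001,0.03],[0,0,0]],
    [-0.2,[0,0,0.03],[0,0,0]],
    [-0.2,[0,0,0.03],[0,0,0]],
    [-0.2,[0,0,0.022],[0,0,0]],
    [-0.2,[0,0,0.012],[0,0,0]],
    [-0.2,[0,0,0.008],[0,0,0]],
    [-0.2,[0,0,0],[0,0,0]]
  ]
}}

```text
time_s: 8.67
eef_pos: [529.6, -173.6, 62.9]
ee_rot: [-0.001, 0.559, 0.829, -0.0]
force: [0.3, -0.2, -0.4]
grip_width: 0.6
grip_force: 0.0
```

Call:
{"name": "servo_tool", "arguments": {
  "commands": [
    [0,[0,0,0],[0,0,0]],
    [0.2,[0,0,0],[0,0,0]],
    [0.3,[0,0,0],[0,0,0]],
    [0.5,[0,0,0],[0,0,0]],
    [1,[0,0,0],[0,0,0]],
    [1,[0,0,0],[0,0,0]],
    [1,[0,0,0],[0,0,0]]
  ],
  "squeeze": 40
}}

```text
time_s: 9.25
eef_pos: [530.5, -174.5, 65.3]
ee_rot: [0.001, 0.559, 0.829, 0.0]
force: [-1.6, 0.5, 7.0]
grip_width: 0.318
grip_force: 41.2
```

Run:
```python
from h import *
rel(530.1,-174,62,22)
```

```text
t 9.25 pos [ 530.5 -174.5   65.3] yaw_y 22.03 tilt [ 0.0016 -0.0009] shift [ 0.6 -0.2  3.3] turn 0.0 F [-1.6  0.5  7. ] gw 0.318 gf 41.2
```

Call:
{"name": "servo_tool", "arguments": {
  "commands": [
    [1,[0,0,-0.008],[0,0,0]],
    [1,[0,0,-0.016],[0,0,0]],
    [1,[0,0,-0.024],[0,0,0]],
    [1,[0,0,-0.024],[0,0,0]],
    [1,[0,0,-0.024],[0,0,0]],
    [1,[0,0,-0.016],[0,0,0]],
    [1,[0,0,-0.008],[0,0,0]]
  ]
}}

```text
time_s: 9.83
eef_pos: [530.5, -174.5, 186.9]
ee_rot: [0.002, 0.559, 0.829, 0.0]
force: [-0.1, -1.0, -2.3]
grip_width: 0.32
grip_force: 40.3
```

Call:
{"name": "servo_tool", "arguments": {
  "commands": [
    [1,[0.006,0.0006,0],[0,0,0]],
    [1,[0.012,0.0014,0],[0,0,0]],
    [1,[0.018,0.002,0],[0,0,0]],
    [1,[0.018,0.002,0],[0,0,0]],
    [1,[0.018,0.002,0],[0,0,0]],
    [1,[0.018,0.002,0],[0,0,0]],
    [1,[0.018,0.002,0],[0,0,0]],
    [1,[0.018,0.002,0],[0,0,0]],
    [1,[0.018,0.002,0],[0,0,0]],
    [1,[0.018,0.002,0],[0,0,0]]
  ]
}}

```text
time_s: 10.67
eef_pos: [484.4, -15.4, 182.8]
ee_rot: [-0.002, 0.559, 0.829, -0.0]
force: [0.1, 0.3, -3.0]
grip_width: 0.319
grip_force: 40.3
```

Call:
{"name": "servo_tool", "arguments": {
  "commands": [
    [1,[0.018,0.002,0],[0,0,0]],
    [1,[0.018,0.002,0],[0,0,0]],
    [1,[0.018,0.002,0],[0,0,0]],
    [1,[0.014,0.001,0],[0,0,0]],
    [1,[0.008,0.001,0],[0,0,0.3]],
    [1,[0,0,0],[0,0,0.5]],
    [1,[0,0,0],[0,0,0.3]],
    [1,[0,0,0],[0,0,0]]
  ]
}}

```text
time_s: 11.33
eef_pos: [463.5, 57.1, 183.0]
ee_rot: [-0.001, 0.606, 0.796, -0.001]
force: [-0.5, -0.0, -2.0]
grip_width: 0.32
grip_force: 40.2
```

Run:
```python
from h import *
rel(465.1,56.4,110,15.4)
c=snap('wrist','w3')
snap('top','t3')
P=pts('w3')
im=cv2.imread('pics/w3.png');hsv=cv2.cvtColor(im,cv2.COLOR_BGR2HSV)
near=(np.hypot(P[...,0]-460,P[...,1]-55)<80)
Y=near&(hsv[...,0]>18)&(hsv[...,0]<35)&(hsv[...,1]>120)&(P[...,2]>190)
Rd=near&((hsv[...,0]<8)|(hsv[...,0]>172))&(hsv[...,1]>150)&(P[...,2]>110)
for n,m in (('Y',Y),('R',Rd)):
    q=P[m]; print(n,len(q)); 
    if len(q)>5: print(np.median(q,0),cv2.minAreaRect(q[:,:2].astype(np.float32)))
# front wall: points z 64..76 in box frame
e=np.array([.9646,.264]); d=P[...,:2]-[478.6,60.1]; bx=d@e; by=d@[-e[1],e[0]]
m=(P[...,2]>65)&(P[...,2]<76)&(abs(by)<45)&(bx<-30)&(bx>-75)
print('front wall bx',np.percentile(bx[m],[2,50,98]) if m.any() else None,m.sum(),'z',np.median(P[...,2][m]))
```

```text
t 11.33 pos [463.5  57.1 183. ] yaw_y 15.42 tilt [-0.0028  0.0005] shift [-1.2  1.5 73. ] turn 0.0 F [-0.5 -0.  -2. ] gw 0.32 gf 40.2
Y 5185
[464.19708555  58.78568564 211.3801912 ] ((464.19036865234375, 58.147396087646484), (28.066082000732422, 40.90248107910156), 15.325745582580566)
R 1774
[429.44891302  51.05716407 152.10648214] ((431.3656921386719, 49.726470947265625), (34.50476837158203, 25.776987075805664), 14.735391616821289)
front wall bx [-54.12042561 -51.72167054 -50.11615719] 309 z 69.5638397134603
```

View pics/w3.png

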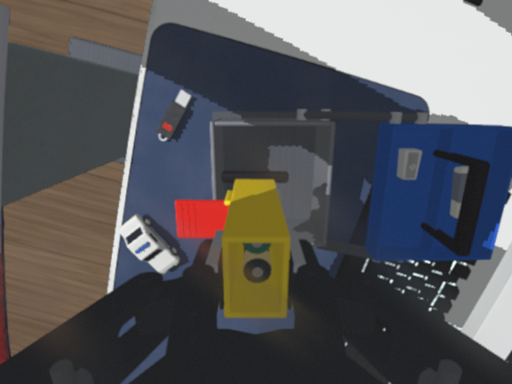

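The wrist view shows the cup over the open compartment, with its red tab (200,218) straddling the front wall (x≈215 px). Measured cup axis is 37.6 mm behind the wall. Lower to near contact.

Call:
{"name": "servo_tool", "arguments": {
  "commands": [
    [1,[0,0,0.01],[0,0,0]],
    [1,[0,0,0.016],[0,0,0]],
    [1,[0,0,0.016],[0,0,0]],
    [1,[0,0,0.012],[0,0,0]],
    [1,[0,0,0.01],[0,0,0]],
    [1,[0,0,0.007],[0,0,0]],
    [1,[0,0,0.004],[0,0,0]],
    [1,[0,0,0],[0,0,0]]
  ]
}}

```text
time_s: 12.1
eef_pos: [464.4, 56.2, 108.6]
ee_rot: [-0.001, 0.606, 0.796, -0.0]
force: [-0.3, 0.7, -2.4]
grip_width: 0.32
grip_force: 40.3
```

Call:
{"name": "servo_tool", "arguments": {
  "commands": [
    [1,[0,0,0.002],[0,0,0]],
    [1,[0,0,0.002],[0,0,0]],
    [1,[0,0,0.002],[0,0,0]],
    [1,[0,0,0.002],[0,0,0]],
    [1,[0,0,0.001],[0,0,0]],
    [1,[0,0,0],[0,0,0]]
  ]
}}

```text
time_s: 12.6
eef_pos: [465.1, 56.1, 100.3]
ee_rot: [0.0, 0.606, 0.796, 0.0]
force: [0.7, 0.3, 0.3]
grip_width: 0.319
grip_force: 40.5
```

Call:
{"name": "servo_tool", "arguments": {
  "commands": [
    [1,[0,0,0.0015],[0,0,0]],
    [1,[0,0,0.0015],[0,0,0]],
    [1,[0,0,0],[0,0,0]]
  ]
}}

```text
time_s: 12.85
eef_pos: [464.9, 56.1, 97.2]
ee_rot: [0.0, 0.606, 0.796, 0.0]
force: [0.2, 0.6, 1.5]
grip_width: 0.326
grip_force: 40.7
```

Call:
{"name": "servo_tool", "arguments": {
  "commands": [
    [1,[0,0,0.001],[0,0,0]],
    [1,[0,0,0.001],[0,0,0]],
    [1,[0,0,0.001],[0,0,0]],
    [1,[0,0,0],[0,0,0]]
  ]
}}

```text
time_s: 13.18
eef_pos: [465.0, 56.1, 94.7]
ee_rot: [0.0, 0.606, 0.796, 0.0]
force: [-0.9, 0.2, 5.9]
grip_width: 0.32
grip_force: 41.8
```

Call:
{"name": "servo_tool", "arguments": {
  "commands": [
    [1,[0,0,0.0015],[0,0,0]],
    [1,[0,0,0],[0,0,0]],
    [1,[0,0,0],[0,0,0]],
    [1,[0,0,0],[0,0,0]]
  ]
}}

```text
time_s: 13.52
eef_pos: [465.3, 56.1, 94.2]
ee_rot: [0.001, 0.606, 0.796, 0.0]
force: [-3.5, 1.0, 18.6]
grip_width: 0.324
grip_force: 44.8
```

Run:
```python
from h import *
rel(465.1,56.4,95,15.4)
snap('wrist','w4'); snap('scene','s4')
im=cv2.imread('pics/w4.png')[90:330,150:400]
cv2.imwrite('pics/c4.png',cv2.resize(im,None,fx=2.4,fy=2.4,interpolation=cv2.INTER_CUBIC))
```

```text
t 13.52 pos [465.3  56.1  94.2] yaw_y 15.44 tilt [ 0.0011 -0.0004] shift [ 0.4 -0.1 -0.8] turn 0.01 F [-3.5  1.  18.6] gw 0.324 gf 44.8
```

View pics/c4.png

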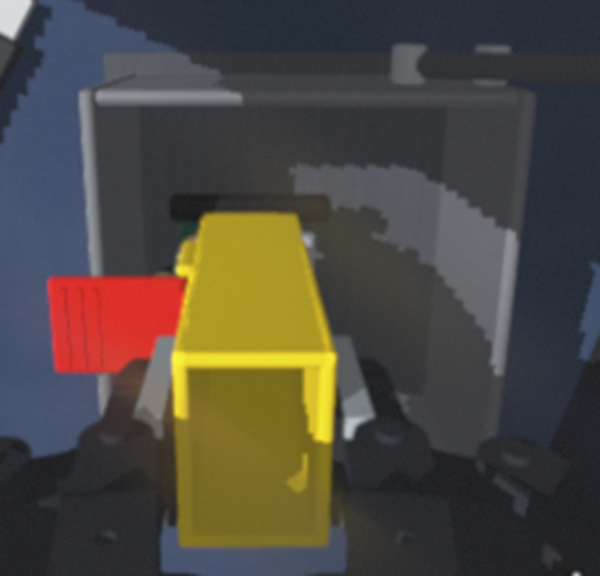

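The press reached the hard stop (18.6 N) and the cup looks empty. A green bit shows under it in the compartment. Raise and check.

Call:
{"name": "servo_tool", "arguments": {
  "commands": [
    [1,[0,0,-0.003],[0,0,0]],
    [1,[0,0,-0.004],[0,0,0]],
    [1,[0,0,-0.005],[0,0,0]],
    [1,[0,0,-0.008],[0,0,0]],
    [1,[0,0,-0.014],[0,0,0]],
    [1,[0,0,-0.018],[0,0,0]],
    [1,[0,0,-0.018],[0,0,0]],
    [1,[0,0,-0.016],[0,0,0]],
    [1,[0,0,-0.008],[0,0,0]],
    [1,[0,0,0],[0,0,0]]
  ]
}}

```text
time_s: 14.45
eef_pos: [465.4, 56.1, 188.3]
ee_rot: [0.001, 0.606, 0.796, 0.001]
force: [0.3, -0.0, -1.1]
grip_width: 0.321
grip_force: 40.5
```

Call:
{"name": "servo_tool", "arguments": {
  "commands": [
    [1,[-0.006,0,0],[0,0,0]],
    [1,[-0.012,0,0],[0,0,0]],
    [1,[-0.018,0,0],[0,0,0]],
    [1,[-0.02,0,0],[0,0,0]],
    [1,[-0.02,0,0],[0,0,0]],
    [1,[-0.02,0,0],[0,0,0]],
    [1,[-0.014,0,0],[0,0,0]],
    [1,[-0.01,0,0],[0,0,0]]
  ]
}}

```text
time_s: 15.12
eef_pos: [496.8, -61.4, 185.9]
ee_rot: [-0.001, 0.606, 0.795, -0.0]
force: [0.9, -0.1, -2.0]
grip_width: 0.323
grip_force: 40.5
```

Run:
```python
from h import *
rel(530.1,-174,186,15.4)
snap('wrist','w5'); snap('top','t5')
a=cv2.resize(cv2.imread('pics/t5.png')[160:250,180:330],None,fx=4,fy=4,interpolation=cv2.INTER_CUBIC)
b=cv2.resize(cv2.imread('pics/w5.png')[0:330,120:400],(200,236))
o=np.zeros((596,600,3),np.uint8);o[:360]=a;o[360:,:200]=b;cv2.imwrite('pics/c5.png',o)
```

```text
t 15.12 pos [496.8 -61.4 185.9] yaw_y 15.35 tilt [-0.0014  0.0004] shift [-117.4    2.3   -0.2] turn -0.01 F [ 0.9 -0.1 -2. ] gw 0.323 gf 40.5
```

View pics/c5.png

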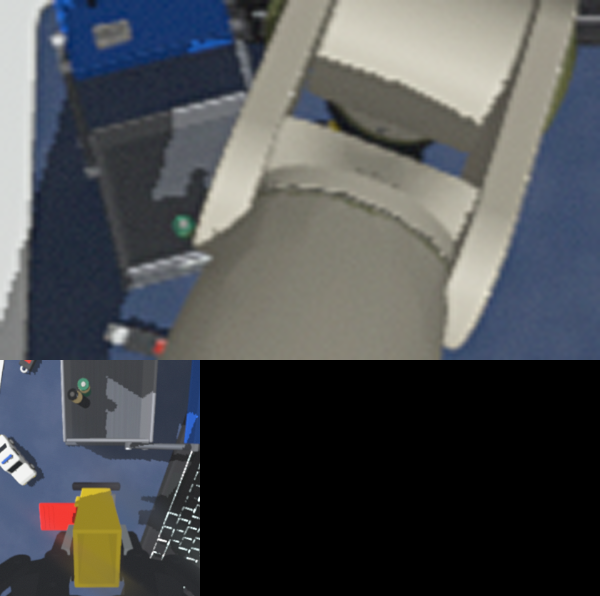

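Both cells stand in the compartment (wrist inset (80,385)) and the cup is empty. Take the cup back to its place.

Call:
{"name": "servo_tool", "arguments": {
  "commands": [
    [1,[-0.01,0,0],[0,0,0]],
    [1,[-0.018,0.001,0],[0,0,0]],
    [1,[-0.02,0.001,0],[0,0,0]],
    [1,[-0.02,0,0],[0,0,0]],
    [1,[-0.02,0,0],[0,0,0]],
    [1,[-0.018,0,0],[0,0,0]],
    [1,[-0.011,0,0],[0,0,-0.3]],
    [1,[0,0,0],[0,0,-0.5]],
    [1,[0,0,0],[0,0,-0.3]]
  ]
}}

```text
time_s: 15.97
eef_pos: [529.9, -172.1, 186.5]
ee_rot: [-0.0, 0.558, 0.83, 0.0]
force: [0.5, 1.1, -0.8]
grip_width: 0.321
grip_force: 40.5
```

Call:
{"name": "servo_tool", "arguments": {
  "commands": [
    [1,[0,0,0.01],[0,0,0]],
    [1,[0,0,0.02],[0,0,0]],
    [1,[0,0,0.022],[0,0,0]],
    [1,[0,0,0.022],[0,0,0]],
    [1,[0,0,0.018],[0,0,0]],
    [1,[0,0,0.01],[0,0,0]],
    [1,[0,0,0.006],[0,0,0]],
    [1,[0,0,0.004],[0,0,0]],
    [1,[0,0,0],[0,0,0]]
  ]
}}

```text
time_s: 16.72
eef_pos: [529.9, -171.7, 74.6]
ee_rot: [-0.0, 0.559, 0.829, 0.0]
force: [-0.4, 0.8, -1.2]
grip_width: 0.325
grip_force: 40.4
```

Run:
```python
from h import *
rel(530.1,-174,65,22)
```

```text
t 16.72 pos [ 529.9 -171.7   74.6] yaw_y 22.03 tilt [-0.0001  0.    ] shift [-2.2 -0.7  9.6] turn 0.0 F [-0.4  0.8 -1.2] gw 0.325 gf 40.4
```

Call:
{"name": "servo_tool", "arguments": {
  "commands": [
    [1,[0,0,0.003],[0,0,0]],
    [1,[0,0,0.003],[0,0,0]],
    [1,[0,0,0.0015],[0,0,0]],
    [1,[0,0,0.0015],[0,0,0]],
    [1,[0,0,0],[0,0,0]]
  ]
}}

```text
time_s: 17.13
eef_pos: [529.8, -171.8, 65.7]
ee_rot: [-0.0, 0.559, 0.829, -0.0]
force: [0.1, 0.9, -1.6]
grip_width: 0.321
grip_force: 40.4
```

Call:
{"name": "servo_tool", "arguments": {
  "commands": [
    [1,[0,0,0.001],[0,0,0]],
    [1,[0,0,0.0005],[0,0,0]],
    [1,[0,0,0],[0,0,0]]
  ]
}}

```text
time_s: 17.38
eef_pos: [530.0, -171.9, 65.4]
ee_rot: [0.0, 0.559, 0.829, -0.0]
force: [-3.0, 1.6, 7.6]
grip_width: 0.323
grip_force: 41.5
```

Call:
{"name": "servo_tool", "arguments": {
  "commands": [
    [0.3,[0,0,0],[0,0,0]],
    [0.1,[0,0,0],[0,0,0]],
    [-0.2,[0,0,0],[0,0,0]],
    [-0.2,[0,0,0],[0,0,0]],
    [-0.2,[0,0,-0.02],[0,0,0]],
    [-0.2,[0,0,-0.035],[0,0,0]],
    [-0.2,[0,0,-0.04],[0,0,0]],
    [-0.2,[0,0,-0.04],[0,0,0]],
    [-0.2,[0,0,-0.025],[0,0,0.6]],
    [-0.2,[0,0,0],[0,0,0.5]]
  ]
}}

```text
time_s: 18.22
eef_pos: [531.6, -172.7, 230.3]
ee_rot: [0.005, 0.607, 0.795, 0.001]
force: [0.0, 0.3, -0.3]
grip_width: 0.603
grip_force: 0.0
```

Call:
{"name": "servo_tool", "arguments": {
  "commands": [
    [-0.2,[0.0238,0.0157,0],[0,0,0]],
    [-0.2,[0.0238,0.0157,0],[0,0,0]],
    [-0.2,[0.0238,0.0157,0],[0,0,0]],
    [-0.2,[0.0238,0.0157,0],[0,0,0]],
    [-0.2,[0.0238,0.0157,0],[0,0,0]],
    [-0.2,[0.0238,0.0157,0],[0,0,0]],
    [-0.2,[0.0238,0.0157,0],[0,0,0]],
    [-0.2,[0.0238,0.0157,0],[0,0,0]],
    [-0.2,[0.0238,0.0157,0],[0,0,0]],
    [-0.2,[0.0238,0.0157,0],[0,0,0]]
  ]
}}

```text
time_s: 19.05
eef_pos: [618.1, 100.8, 224.2]
ee_rot: [-0.0, 0.606, 0.796, -0.0]
force: [0.5, -0.9, -0.3]
grip_width: 0.6
grip_force: 0.0
```

Call:
{"name": "servo_tool", "arguments": {
  "commands": [
    [-0.2,[0,0,0],[0,0,0]]
  ]
}}

```text
time_s: 19.13
eef_pos: [618.3, 103.7, 223.8]
ee_rot: [-0.0, 0.604, 0.797, 0.001]
force: [-0.2, 0.1, -0.4]
grip_width: 0.596
grip_force: 0.0
```

Run:
```python
from h import *
rel(618.4,98.8,109,15.4)
snap('top','t6');P=pts('t6'); im=cv2.imread('pics/t6.png');hsv=cv2.cvtColor(im,cv2.COLOR_BGR2HSV)
Y=(np.hypot(P[...,0]-530,P[...,1]+173)<50)&(hsv[...,0]>18)&(hsv[...,0]<35)&(hsv[...,1]>120)&(P[...,2]>92)
q=P[Y]; print(len(q),np.median(q[:,2]) , cv2.minAreaRect(q[:,:2].astype(np.float32)))
```

```text
t 19.13 pos [618.3 103.7 223.8] yaw_y 15.66 tilt [-0.      0.0013] shift [ -4.9  -1.3 114.8] turn 0.04 F [-0.2  0.1 -0.4] gw 0.596 gf 0.0
61 99.06309572050644 ((530.6611938476562, -170.06350708007812), (28.15455436706543, 40.967830657958984), 21.398754119873047)
```

Cup stands upright in place (top at 99). Descend on the handle.

Call:
{"name": "servo_tool", "arguments": {
  "commands": [
    [-0.2,[-0.003,0,0.025],[0,0,0]],
    [-0.2,[-0.001,-0.001,0.03],[0,0,0]],
    [-0.2,[0,0,0.025],[0,0,0]],
    [-0.2,[0,0,0.02],[0,0,0]],
    [-0.2,[0,0,0.01],[0,0,0]],
    [-0.2,[0,0,0.006],[0,0,0]],
    [-0.2,[0,0,0],[0,0,0]]
  ]
}}

```text
time_s: 19.77
eef_pos: [617.8, 94.8, 107.8]
ee_rot: [-0.0, 0.606, 0.795, -0.0]
force: [1.0, 0.3, -0.1]
grip_width: 0.6
grip_force: 0.0
```

Call:
{"name": "servo_tool", "arguments": {
  "commands": [
    [0.3,[0,0,0],[0,0,0]],
    [0.8,[0,0,0],[0,0,0]],
    [1,[0,0,0],[0,0,0]],
    [1,[0,0,0],[0,0,0]],
    [1,[0,0,0],[0,0,0]],
    [1,[0,0,0],[0,0,0]]
  ]
}}

```text
time_s: 20.27
eef_pos: [618.2, 95.2, 109.3]
ee_rot: [0.001, 0.606, 0.796, 0.0]
force: [-2.2, -1.0, 6.2]
grip_width: 0.108
grip_force: 42.5
```

Run:
```python
from h import *
rel(548.7,79.8,155,15.4)
```

```text
t 20.27 pos [618.2  95.2 109.3] yaw_y 15.43 tilt [ 0.0012 -0.0002] shift [  3.6 -71.1 -45.7] turn 0.0 F [-2.2 -1.   6.2] gw 0.108 gf 42.5
```

Gripped (width 0.108, as before). Reverse arc.

Call:
{"name": "servo_tool", "arguments": {
  "commands": [
    [1,[0,-0.0043,-0.008],[0,0,0]],
    [1,[0,-0.0052,-0.0075],[0,0,0]],
    [1,[0,-0.006,-0.0068],[0,0,0]],
    [1,[0,-0.0067,-0.0061],[0,0,0]],
    [1,[0,-0.0074,-0.0053],[0,0,0]],
    [1,[0,-0.0079,-0.0044],[0,0,0]],
    [1,[0,-0.0084,-0.0035],[0,0,0]],
    [1,[0,-0.0087,-0.0025],[0,0,0]],
    [1,[0,-0.0089,-0.0015],[0,0,0]],
    [1,[0,-0.009,-0.0005],[0,0,0]]
  ]
}}

```text
time_s: 21.1
eef_pos: [547.9, 76.0, 155.7]
ee_rot: [0.001, 0.606, 0.796, 0.001]
force: [2.1, 1.7, 1.9]
grip_width: 0.106
grip_force: 42.1
```

Call:
{"name": "servo_tool", "arguments": {
  "commands": [
    [1,[0,-0.009,0.0005],[0,0,0]],
    [1,[0,-0.0089,0.0015],[0,0,0]],
    [1,[0,-0.0087,0.0025],[0,0,0]],
    [1,[0,-0.0084,0.0035],[0,0,0]],
    [1,[0,-0.0079,0.0044],[0,0,0]],
    [1,[0,-0.0074,0.0053],[0,0,0]],
    [1,[0,-0.0067,0.0061],[0,0,0]],
    [1,[0,-0.006,0.0068],[0,0,0]]
  ]
}}

```text
time_s: 21.77
eef_pos: [486.4, 59.2, 123.8]
ee_rot: [-0.0, 0.606, 0.796, 0.0]
force: [1.7, 2.5, -0.7]
grip_width: 0.111
grip_force: 41.6
```

Call:
{"name": "servo_tool", "arguments": {
  "commands": [
    [1,[0,-0.0052,0.0075],[0,0,0]],
    [1,[0,-0.0043,0.008],[0,0,0]],
    [1,[0,-0.001,0.002],[0,0,0]],
    [1,[0,0,0],[0,0,0]],
    [1,[0,0,0],[0,0,0]]
  ]
}}

```text
time_s: 22.18
eef_pos: [478.3, 56.7, 108.7]
ee_rot: [0.002, 0.606, 0.796, 0.001]
force: [-5.6, 4.6, 28.1]
grip_width: 0.103
grip_force: 45.5
```

Run:
```python
from h import *
rel(477.5,60.3,109,15.4)
```

```text
t 22.18 pos [478.3  56.7 108.7] yaw_y 15.44 tilt [0.0043 0.0003] shift [ 3.7  0.1 -0.3] turn 0.01 F [-5.6  4.6 28.1] gw 0.103 gf 45.5
```

Call:
{"name": "servo_tool", "arguments": {
  "commands": [
    [0.4,[0,0,0],[0,0,0]],
    [-0.2,[0,0,0],[0,0,0]],
    [-0.2,[0,0,0],[0,0,0]],
    [-0.2,[0,0,0],[0,0,0]],
    [-0.2,[0,0,-0.015],[0,0,0]],
    [-0.2,[0,0,-0.03],[0,0,0]],
    [-0.2,[0,0,-0.035],[0,0,0]],
    [-0.2,[0,0,-0.035],[0,0,0]],
    [-0.2,[0,0,-0.035],[0,0,0]],
    [-0.2,[0,0,0],[0,0,0]]
  ]
}}

```text
time_s: 23.02
eef_pos: [479.2, 56.1, 262.3]
ee_rot: [0.005, 0.606, 0.796, 0.003]
force: [0.9, 0.0, 0.6]
grip_width: 0.604
grip_force: 0.0
```

Run:
```python
from h import *
rel(478.3,60,231,15.4)
snap('wrist','w7'); P=pts('w7'); h=(np.hypot(P[...,0]-478,P[...,1]-60)<45)&(P[...,2]>115)&(P[...,2]<145)
q=P[h]; print(len(q),cv2.minAreaRect(q[:,:2].astype(np.float32)),np.median(q[:,2]))
```

```text
t 23.02 pos [479.2  56.1 262.3] yaw_y 15.44 tilt [ 0.0103 -0.0015] shift [ 4.1 -0.2 31.3] turn 0.01 F [0.9 0.  0.6] gw 0.604 gf 0.0
753 ((478.5411376953125, 60.43684387207031), (8.965584754943848, 73.27552032470703), 15.118183135986328) 131.5195606784909
```

View pics/w7.png

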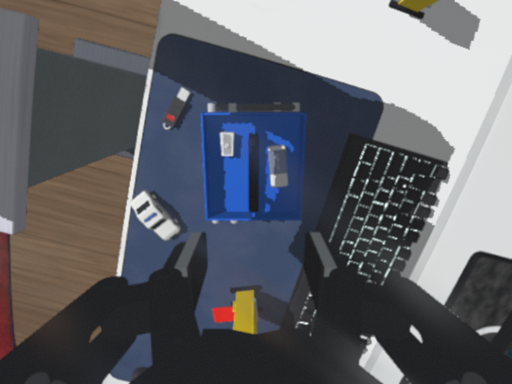

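The tray is shut: its handle is back at (478.5,60.4), top 131.5. The cup stands upright at (245,312) and the other things in view are where they were.

```bash
python3 -c "
from rig import *
print(finish_job())"
```

```text
the job is handed in; nothing more can be done
None
```

The job is handed in: both cells are in the bottom compartment, the cup is back upright on the desk, the tray is fully down again, and it took about 23 s of the 72 s allowed.

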